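Refit the drive gear on a printer's paper-feed gear unit

ROBOT

A 7-joint arm with a two-finger parallel gripper is mounted at the origin on a cart in front of the work surface, level with it; the furniture and walls round the work are solid. World frame = base frame: x ahead of the robot, y to its left, z up, the work surface at z = 0. Lengths are in m, angles in rad, forces in N, time in s.
With the tool pointing down it reaches from about 0.375 to 0.925 m from the base axis. Payload 3.1 kg.
Tool frame: the origin (TCP) lies on the centre line of the jaws, within the pads' length; the fingertips stand 8 mm ahead of it and the grasp point (between the pads) lies 11 mm behind it; z points along the fingers, y is the line along which they close (so a half turn about z gives the same grasp; the last joint's range is limited). The gripper opens to 85 mm and grips with 20 to 120 N. Pads are 22 mm wide; open, the fingers measure 114 mm over their backs; the gripper's body (76 mm by 85 mm) begins 54 mm behind the grasp point. The pads swing forward as they close: fully open they stand 13 mm farther back than shut.
Start: joints at [-1.23, 0.383, 0.044, 1.598, -0.018, 1.161, -0.05], TCP at [0.276, 0.588, 0.239] pointing down, gripper open.
Joint ranges: [-2.61, 2.61], [-0.41, 2.15], [-1.48, 1.57], [0, 2.5], [-1.57, 4.71], [0.05, 1.97], [-2.85, 2.85]. Speed limits (rad/s): [2.79, 2.79, 3.14, 3.14, 3.14, 3.14, 3.14].

INTERFACE

Orientations are given as a unit quaternion [x, y, z, w].
In Python, from plant import read_state, capture, sign_off, recognise, pinpoint gives the robot as it stands.
- The arm moves only by the tool jog_arm, never from a script. Its argument "motion" is text: rows parted by semicolons, each of 7 numbers parted by spaces: the shift along the world's x, y, z in units of 40 mm (1.0 is 40 mm), then the turn, a rotation vector about the world's x, y, z in units of 8 degrees (1.0 is 8 degrees), then the finger opening in mm, from 0 to 85.4. A call has 1 to 20 rows; each row shifts and turns the commanded pose from where the row before left it; what a row does not reach is not made up. A row lasts 1/10 s, in which the tool goes at most 50 mm and 8.59 degrees, less where a joint would pass 70% of its speed; a pose out of reach is approached as far as the arm can. A call is refused whole if a number of a shift passes 1 or a number of a turn 1, either way. A call with a gripper value outside its range is refused whole. The fingers move at their own pace and stop on an object; "newtons" is the grip in N (left out, the last holds). Time passes only in rows, so rows that do not move let the fingers close. It gives the time, the measured TCP pose, the force, the opening and the grip force at its end, in the units of the state.
- read_state(): the state, without advancing time (a new reading comes with each control period).
- capture(name): name is "side" or "top" or "wrist"; returns a dict with "pixels" (384x512x3 uint8, red, green, blue), "range_z" (384x512 float32, m along the optical axis (not along the pixel's ray), 0 where there is no reading), "K" (3x3 intrinsics, pixels), "k1" (the pictures are not rectified: a ray, as slopes to the right and down, at radius r is drawn at 1 + k1 r^2 times it, then the intrinsics apply), "extrinsics" (4x4, takes a point from world to camera coordinates). Camera axes: x right, y down, z forward; pixel columns grow to the right and rows downward; lengths in m; the calibration is good to about 2 mm. A picture is of the moment at which its call begins.
- sign_off(): hands the job in; it is judged then, once.
Trained networks look in the newest picture that a camera, given by its name, has taken for a name from the list of things; names that differ only in an ending like _2 or _b are one class to them, and where a whole thing is asked for, a point or a joint stands for the part that bears it (a point fixed in the world has none). Each returns a list of dicts, best first, with "p" (0 to 1); they miss things now and then, are a little off and sometimes report something else, mostly with a low value. They report only what shows in the picture. A call takes as long as a camera call.
- recognise(camera, label): "extent" ([left, top, right, bottom] in pixels, round what is visible of it).
- pinpoint(camera, label): "position" ([row, column] in pixels: a listed point, or the origin of a listed thing).
The state is a dict: "clock": time; "joints": joint angles; "joint_vel": joint speeds; "effort": joint torques, N m; "ee_pos": TCP position; "ee_rot": TCP orientation; "wrist_force": force on the tool from outside, world axes, zero at the start; "wrist_torque": the same for the moment, N m; "width": opening from 0.0 (shut) to 1.0 (fully open); "finger_force": force on a finger pad.
Only numpy, scipy, OpenCV 4.12 (cv2) and the standard library are available. Lean on these libraries where they do the work, as an engineer would, in place of code of your own. Each camera call takes 0.05 s, during which the arm holds its last target. There are 200 camera calls.

TASK

Put the big white drive gear back on the paper-feed gear unit: lower it, hub up, over the upright shaft and, feeling for the drive pin with light pressure, turn it until one of its four holes drops over the pin and the gear lies fully home on the drive disc. The gear is plastic, so never push it with more than about 15 N. Then swing the steel keeper in over the hub as far as it goes so that the gear cannot lift off, let go, and leave the other things on the bench where they are.

Things in the scene. Friction and masses are not known exactly. Their poses are not given: they have to be found in the camera images.
- drive_gear: White plastic spur gear lying flat, hub up, on a small carton; 0.12 kg. Origin: centre of its underside; z up the bore. Toothed rim 76 mm across, 12 high; web 9 thick with four through holes 9 in diameter, centres 25 from the axis, at 0, 90, 180, 270 deg from its x axis; round hub 28 in diameter, its top 34 above the origin, bored right through 14 in diameter. Grip the hub.
- gear_unit: Gear unit on a small three-legged steel stand, fixed to the bench, upright; origin under the shaft axis at bench height. Drive disc 66 mm across, its top at z 72; on it the shaft, 12 in diameter, top at z 120 with a 4 high coned end, and the drive pin, 7 in diameter, 25 off the axis, top at z 81. Disc and pin may stand at any angle (not reported); it takes 0.9 N m to turn them.
- seat (a point): Centre of the top of the drive disc on the shaft axis (72 mm above the unit's origin), where the centre of the gear's underside rests when the gear is fully home; the pin then fills one of the gear's holes (1 mm play all round, as on the shaft). A gear resting on top of the pin stands 9 mm higher.
- keeper (a joint): Angle of the keeper, rad: 0 fully closed (stop; its side notch round the neck of the shaft, plate 2 mm above the hub of a seated gear), grows as it swings open, clockwise from above, to 1.9. A flat steel plate 4 mm thick, reaching 74 mm from its pivot, underside 108 mm above the bench; stays where left (friction 0.06 N m). A gear that is not home blocks it.
- keeper_knob (a point): Middle of the keeper's upright round finger knob, 10 mm in diameter, 18 high (112 to 130 mm above the bench), 30 mm from the pivot; moves with the keeper. Closed, it stands on the line from pivot to shaft, 32 mm from the shaft.
- keeper_pivot (a point): Upright pivot axis of the keeper, 62 mm from the shaft axis in the unit's +y direction, at 121 mm above the bench.
- carton: Plain brown carton 77x84x50 mm (0.4 kg) standing on the bench, the gear lies on it. Origin: centre of its underside. Leave it there. Printers stand close by: one 190 mm high to the left of carton and gear unit, one 135 mm high to their right.
- print_head: Bystander: black print head 46x68x35 mm lying on the bench. Origin: centre of its underside.
- feed_roller: Bystander: black feed roller on a short axle, 20 mm thick, 52 long, lying. Origin: centre of its underside.
- small_gear: Bystander: small white gear, 36 mm across, 11 high, lying flat. Origin: centre of its underside.
- label_roll: Bystander: white tape roll 58 mm across, 22 high, lying flat, without teeth or hub. Origin: centre of its underside.

How it is judged:
On the way:
1. the gear is home on the drive disc, over shaft and pin, with the keeper still open (horizontal distance between drive_gear and seat below 0.003 m and z of drive_gear in the frame of seat between -0.002 and 0.002 m and angle between drive_gear's own z axis and vertical below 0.06 rad and value of joint keeper above 0.6 rad), for 0.2 s.
At the end, for the whole second after the job is handed in: The gear lies hub up and at rest on the drive disc: centre of its underside within 3 mm of the seat sideways and 2 mm in height, tilt under 0.06 rad; the keeper is within 0.1 rad of its closed stop (horizontal distance between drive_gear and seat below 0.003 m and z of drive_gear in the frame of seat between -0.002 and 0.002 m and angle between drive_gear's own z axis and vertical below 0.06 rad and value of joint keeper below 0.1 rad and linear speed of drive_gear below 0.01 m/s); the robot touches nothing.
It fails at once if the plastic gear is pushed against the gear unit with more than 20 N (contact force between drive_gear and gear_unit above 20 N).
It fails at once if the robot pushes on the gear unit with more than 30 N (contact force between the arm and gear_unit above 30 N).
It fails at once if the carton or a bystander is moved by more than 30 mm (distance of any of carton, print_head, feed_roller, small_gear, label_roll from where it was at the start of the episode above 0.03 m).
It also fails if it takes over 72 s, if anything falls off the work surface, if the arm or the gripper's body presses on something with over 40 N, if the wrist force passes 120 N, or if a joint passes its speed limit or range.

## Working session

There is one attempt and no reset: what is moved stays moved. The work goes in short steps, Python scripts to look and compute and a tool call to move; the robot and the scene stay as the last step left them, time stands still between calls to the robot, and variables do not carry over. Pictures are saved under pics/ and viewed, at most 10 in all, crops included, and the job is handed in when it is done.

Besides the shell and the picture viewer there is one more tool, called after "Call:" as a command line: name --argument value ..., lists and objects as JSON in quotes. jog_arm: Moves the arm, as the interface text tells. Its arguments: {"type":"object","properties":{"motion":{"type":"string"},"newtons":{"type":"number"}},"required":["motion"]}

```bash
mkdir -p pics; cat > h.py <<'E'
import numpy as np, cv2
from plant import *
def ray(c,r,col):
    K=np.array(c["K"]);d=np.array([c["k1"],0,0,0,0.])
    u=cv2.undistortPoints(np.array([[[col,r]]],float),K,d,None,None,)[0,0]
    E=np.array(c["extrinsics"]);R=E[:3,:3];t=E[:3,3]
    return -R.T@t, R.T@np.array([u[0],u[1],1.])
def at_depth(c,r,col,w=2):
    z=c["range_z"];p=z[int(r)-w:int(r)+w+1,int(col)-w:int(col)+w+1];p=p[p>0]
    o,d=ray(c,r,col);return o+d*np.median(p) if len(p) else None
def at_z(c,r,col,z):
    o,d=ray(c,r,col);return o+d*(z-o[2])/d[2]
def cloud(c):
    K=np.array(c["K"]);z=c["range_z"];h,w=z.shape
    g=np.stack(np.meshgrid(np.arange(w),np.arange(h)),-1).reshape(-1,1,2).astype(float)
    u=cv2.undistortPoints(g,K,np.array([c["k1"],0,0,0,0.])).reshape(h,w,2)
    P=np.dstack([u*z[...,None],z]);E=np.array(c["extrinsics"])
    return (P-E[:3,3])@E[:3,:3]
def tri(o1,d1,o2,d2):
    A=np.stack([d1,-d2],1);s=np.linalg.lstsq(A,o2-o1,rcond=None)[0]
    a=o1+d1*s[0];b=o2+d2*s[1];return (a+b)/2,np.linalg.norm(a-b)
def save(c,n): cv2.imwrite(f"pics/{n}.png",c["pixels"][...,::-1])
E
cat > a.py <<'E'
from h import *
np.set_printoptions(precision=4,suppress=True)
cs={}
ims=[]
for n in ["side","top","wrist"]:
    c=cs[n]=capture(n)
    for l in ["drive_gear","gear_unit","seat","keeper_knob","keeper_pivot","carton"]:
        for q in pinpoint(n,l)[:2]:
            r,cc=q["position"];print(n,l,round(q["p"],2),np.round(q["position"],1),at_depth(c,r,cc) if 2<r<380 and 2<cc<508 else None)
    ims.append(c["pixels"][...,::-1])
    print(n,-np.array(c["extrinsics"])[:3,:3].T@np.array(c["extrinsics"])[:3,3])
np.savez("p0.npz",**{k:v["pixels"] for k,v in cs.items()})
m=np.vstack([np.hstack(ims[:2]),np.hstack([ims[2],ims[2]*0])])
cv2.imwrite("pics/a.png",cv2.resize(m,(800,600),interpolation=cv2.INTER_AREA))
s=read_state();print(s["clock"],s["ee_pos"],s["ee_rot"],s["wrist_force"],s["width"])
E
python3 a.py
```

```text
side drive_gear 0.58 [281.7 350.9] [0.4132 0.471  0.0338]
side drive_gear 0.55 [191.  240.8] [0.5959 0.2201 0.0682]
side gear_unit 0.77 [217.9 332.2] [0.4535 0.4028 0.1792]
side gear_unit 0.32 [283.3 348.7] [0.4186 0.4731 0.0328]
side seat 0.88 [198.2 330.2] [0.4083 0.2869 0.079 ]
side keeper_knob 0.86 [212.8 336. ] [0.4191 0.3488 0.1118]
side keeper_pivot 0.97 [208.7 327.5] [0.4329 0.334  0.11  ]
side [0.699  0.8698 0.9063]
top drive_gear 0.8 [182.2 273.3] [0.5837 0.2049 0.0811]
top gear_unit 0.74 [265.5 242.7] [0.3974 0.28   0.0716]
top seat 0.63 [263.5 241.6] [0.4034 0.2813 0.091 ]
top keeper_knob 0.72 [264.5 206.4] [0.4047 0.3566 0.1109]
top keeper_pivot 0.55 [245.8 214.6] [0.4446 0.3379 0.1108]
top carton 0.69 [182.8 270. ] [0.5825 0.2125 0.0817]
top carton 0.35 [260.7 169.9] [0.4098 0.4549 0.0343]
top [0.4692 0.2318 0.9598]
wrist seat 0.96 [360.9  76.2] [0.2577 0.5367 0.2971]
wrist [0.2104 0.6203 0.3734]
1.05 [0.2762 0.5884 0.2393] [ 0.2176  0.976   0.     -0.    ] [-0.4872 -0.2372 -0.2441] 1.0010947494314555
```

View pics/a.png

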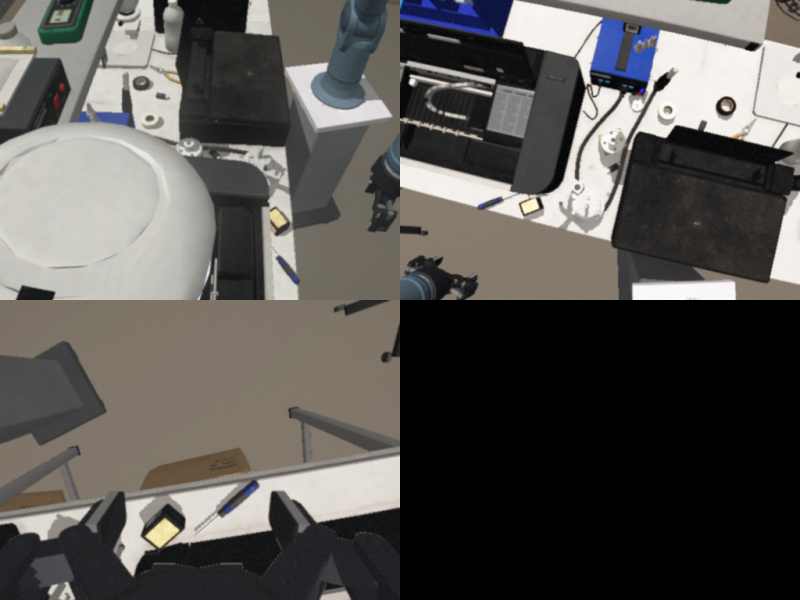

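The montage shows the gear on its carton around (605,140) and the unit around (585,195) in the top view, between the two printers; the side view is mostly occluded. Next: an enlarged top view and geometry from the depth.

```bash
cat > b.py <<'E'
from h import *
np.set_printoptions(precision=4,suppress=True)
c=capture("top");P=cloud(c)
im=c["pixels"][140:310,180:330][...,::-1]
z=np.clip(P[140:310,180:330,2],0,0.2)/0.2*255
z=cv2.applyColorMap(z.astype(np.uint8),cv2.COLORMAP_JET)
m=cv2.resize(np.hstack([im,z]),(792,450),interpolation=cv2.INTER_CUBIC);cv2.imwrite("pics/b.png",m)
def sel(x,y,r,a,b):
    k=(np.hypot(P[...,0]-x,P[...,1]-y)<r)&(P[...,2]>a)&(P[...,2]<b);return P[k]
for nm,x,y,r,a,b in [("hub",.584,.207,.03,.075,.1),("rim",.584,.207,.05,.053,.07),("shaft",.403,.281,.02,.1,.14),("disc",.403,.281,.04,.06,.078),("knob",.405,.354,.03,.118,.14),("plate",.42,.345,.06,.1,.118)]:
    s=sel(x,y,r,a,b)
    if len(s)>2:
        (cx,cy),rr=cv2.minEnclosingCircle(s[:,:2].astype(np.float32));print(nm,len(s),s.mean(0),np.median(s[:,2]),(cx,cy),rr)
# vacant corridor: printers edges
for x in np.arange(.36,.66,.04):
    k=(abs(P[...,0]-x)<.006)&(P[...,2]>.1);ys=P[k][:,1];zs=P[k][:,2]
    L=ys[(ys>.25)&(zs>.14)];R=ys[(ys<.2)&(zs>.1)];print(round(x,2),L.min() if len(L) else None,R.max() if len(R) else None)
E
python3 b.py
```

```text
hub 95 [0.5908 0.2057 0.0827] 0.08295638526774654 (0.590962290763855, 0.2057090550661087) 0.014055192470550537
rim 594 [0.5905 0.2065 0.0592] 0.05914217297442666 (0.5910483598709106, 0.206008180975914) 0.03829950466752052
shaft 30 [0.4037 0.2869 0.1157] 0.11635714156913037 (0.40297943353652954, 0.28687143325805664) 0.0058122859336435795
disc 753 [0.4033 0.285  0.0695] 0.07061215852734788 (0.40329256653785706, 0.2832190692424774) 0.038673993200063705
knob 20 [0.4154 0.3567 0.129 ] 0.1285866707264118 (0.412341833114624, 0.3559408485889435) 0.0034655281342566013
plate 352 [0.4163 0.3589 0.1113] 0.11125315891033269 (0.42246460914611816, 0.34400731325149536) 0.059394970536231995
0.36 None 0.19908307852906312
0.4 None 0.1969748628756185
0.44 0.40583977070496735 0.18475357300194264
0.48 0.36431684225323346 0.17459732111477766
0.52 0.3538352949444579 0.16435191003870064
0.56 0.34240275800008074 0.15388550038400484
0.6 0.3317176128318975 0.14338712237868306
0.64 0.32068981176738626 None
```

View pics/b.png

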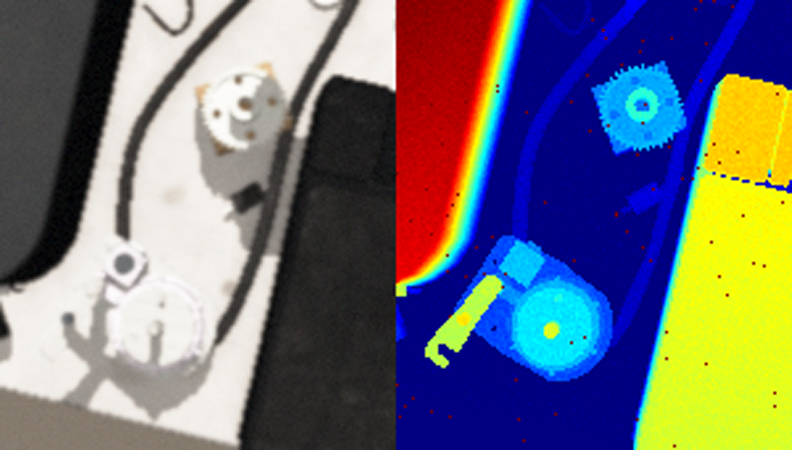

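Left half: gear on the carton at crop (240,108) with its four holes visible. Unit at (155,325), keeper swung out to the left (430–500, 280–355 in the height map); pin not yet visible. I'll work out pivot geometry and a wrist viewing pose.

```bash
cat > c.py <<'E'
from h import *
from scipy.spatial.transform import Rotation as Ro
np.set_printoptions(precision=4,suppress=True)
c=capture("top");P=cloud(c)
d=np.hypot(P[...,0]-.403,P[...,1]-.287)
k=(np.hypot(P[...,0]-.4225,P[...,1]-.344)<.06)&(P[...,2]>.104)&(P[...,2]<.117)&(d>.03)
s=P[k][:,:2];m=s.mean(0);v=np.linalg.svd(s-m)[2][0];t=(s-m)@v;print(len(s),m,v,t.min(),t.max(),m+v*t.min(),m+v*t.max())
k=(d<.04)&(d>.012)&(P[...,2]>.0765)&(P[...,2]<.09);s=P[k];print("pin cand",len(s),s[:30],np.argwhere(k)[:30])
k=(d>.04)&(d<.08)&(P[...,2]>.078)&(P[...,2]<.104);s=P[k];print("post",len(s),s.mean(0) if len(s) else 0, s.min(0),s.max(0))
w=capture("wrist");st=read_state();R=Ro.from_quat(st["ee_rot"]).as_matrix();E=np.array(w["extrinsics"])
print("cam in tool",R.T@(-E[:3,:3].T@E[:3,3]-st["ee_pos"]));print("cam axes in tool (cols)\n",R.T@E[:3,:3].T,w["K"],w["k1"])
E
python3 c.py
```

```text
335 [0.4161 0.3601] [-0.8274  0.5617] -0.0470309896231907 0.043070035592259345 [0.455  0.3337] [0.3804 0.3843]
pin cand 8 [[0.4304 0.2826 0.0776]
 [0.4303 0.2804 0.0782]
 [0.4284 0.2848 0.081 ]
 [0.4283 0.2825 0.0806]
 [0.4281 0.2805 0.0772]
 [0.4261 0.2848 0.0814]
 [0.4262 0.2824 0.0834]
 [0.426  0.2803 0.0807]] [[251 241]
 [251 242]
 [252 240]
 [252 241]
 [252 242]
 [253 240]
 [253 241]
 [253 242]]Traceback (most recent call last):
  File "c.py", line 9, in <module>
    k=(d>.04)&(d<.08)&(P[...,2]>.078)&(P[...,2]<.104);s=P[k];print("post",len(s),s.mean(0) if len(s) else 0, s.min(0),s.max(0))
                                                                                                             ~~~~~^^^
    return umr_minimum(a, axis, None, out, keepdims, initial, where)
ValueError: zero-size array to reduction operation minimum which has no identity
```

Call:
jog_arm --motion "0 0 0.5 0 0 0 85;0.33 -0.72 0.05 0 0 -0.85 85;0.33 -0.72 0.05 0 0 -0.85 85;0.33 -0.72 0.05 0 0 -0.85 85;0.33 -0.72 0.05 0 0 -0.85 85;0.33 -0.72 0.05 0 0 -0.85 85;0.33 -0.72 0.05 0 0 -0.85 85;0.33 -0.72 0.05 0 0 -0.85 85;0.33 -0.72 0.05 0 0 -0.85 85;0.33 -0.72 0.05 0 0 -0.85 85;0.33 -0.72 0.05 0 0 -0.85 85;0.33 -0.72 0.05 0 0 -0.85 85;0.33 -0.72 0.05 0 0 -0.85 85;0.33 -0.72 0.05 0 0 -0.85 85;0.33 -0.72 0 0 0 -0.85 85;0 0 0 0 0 0 85"

```text
clock: 2.75
ee_pos: [0.4633, 0.1795, 0.2859]
ee_rot: [0.87, 0.493, 0.0, 0.001]
wrist_force: [0.0, -0.2, -0.2]
width: 0.996
finger_force: 0.0
```

```bash
cat > d.py <<'E'
from h import *
from scipy.spatial.transform import Rotation as Ro
np.set_printoptions(precision=4,suppress=True)
w=capture("wrist");st=read_state();R=Ro.from_quat(st["ee_rot"]).as_matrix();E=np.array(w["extrinsics"])
print(st["clock"],st["ee_pos"],st["joints"],"\n",R)
print("cam in tool",R.T@(-E[:3,:3].T@E[:3,3]-st["ee_pos"]));print("cam axes in tool (cols)\n",R.T@E[:3,:3].T,w["K"],w["k1"])
for l in ["drive_gear","seat","keeper_knob","keeper_pivot"]:
    for q in pinpoint("wrist",l)[:2]:
        r,cc=q["position"];print(l,round(q["p"],2),np.round(q["position"],1),at_depth(w,r,cc) if 2<r<380 and 2<cc<508 else None)
save(w,"w1");P=cloud(w);np.savez("w1.npz",P=P,im=w["pixels"])
def fit(nm,x,y,r,a,b,r0=0):
    d=np.hypot(P[...,0]-x,P[...,1]-y);s=P[(d<r)&(d>r0)&(P[...,2]>a)&(P[...,2]<b)]
    if len(s)>2:
        (cx,cy),rr=cv2.minEnclosingCircle(s[:,:2].astype(np.float32));print(nm,len(s),s.mean(0),np.median(s[:,2]),(cx,cy),rr)
fit("hub",.591,.206,.025,.075,.1);fit("rim",.591,.206,.05,.055,.07);fit("shaft",.403,.287,.02,.112,.14);fit("disc",.403,.287,.045,.066,.077);fit("pin",.403,.287,.036,.0775,.09,.015);fit("knob",.413,.357,.02,.12,.14)
E
python3 d.py
```

```text
2.8 [0.4621 0.1825 0.2856] [-0.9107  0.0377  0.4666  1.923  -0.0183  1.1843 -0.9726] 
 [[ 0.5099  0.8602  0.0007]
 [ 0.8602 -0.5099  0.0003]
 [ 0.0006  0.0004 -1.    ]]
cam in tool [ 0.0713  0.0019 -0.1342]
cam axes in tool (cols)
 [[-0.0057 -0.9589 -0.2838]
 [ 1.     -0.0063  0.0011]
 [-0.0028 -0.2837  0.9589]] [[313.851    0.     252.4756]
 [  0.     313.851  191.5746]
 [  0.       0.       1.    ]] -0.056022878950658536
drive_gear 0.66 [ 81.7 337.4] [0.5846 0.2128 0.0837]
seat 0.93 [103.3 155.3] [0.4097 0.2928 0.0731]
keeper_knob 0.74 [ 36.3 101.8] [0.4171 0.3554 0.1294]
keeper_pivot 0.73 [ 36.4 136.1] [0.4397 0.3439 0.1154]
hub 522 [0.5914 0.2086 0.0828] 0.08328491405808947 (0.5918892621994019, 0.20783433318138123) 0.014354899525642395
rim 2877 [0.5917 0.2094 0.0598] 0.059381449935223006 (0.5923796892166138, 0.20832842588424683) 0.03879081830382347
shaft 142 [0.4055 0.2894 0.1173] 0.11748469561110629 (0.40487658977508545, 0.2897743582725525) 0.006205309182405472
disc 2592 [0.4063 0.2897 0.0713] 0.07130557049295899 (0.4048379361629486, 0.28964993357658386) 0.033381637185811996
pin 40 [0.4297 0.2846 0.0801] 0.08019203216636944 (0.428847074508667, 0.28212690353393555) 0.0023624610621482134
knob 160 [0.4175 0.3583 0.1277] 0.1289619611087865 (0.41663217544555664, 0.3583280146121979) 0.004939853213727474
```

View pics/w1.png

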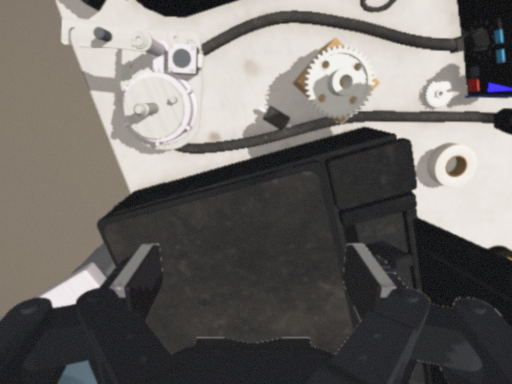

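The wrist view shows the gear at (340,80) with holes, the unit disc at (158,108) with shaft (145,110) and pin (172,101), keeper open to upper left. Now the hole angles.

```bash
cat > e.py <<'E'
from h import *
f=np.load("w1.npz");P=f["P"];g=f["im"].mean(-1)
def holes(P,g,cx,cy,zs):
    # rectify the web via the depth cloud of a fitted plane: use nearest pixel by angle at r 21..29
    d=np.hypot(P[...,0]-cx,P[...,1]-cy);a=np.degrees(np.arctan2(P[...,1]-cy,P[...,0]-cx))%360
    k=(d>.021)&(d<.029);low=k&(P[...,2]<zs)
    z=np.exp(4j*np.radians(a[low])).mean();print("depth",low.sum(),np.degrees(np.angle(z))/4,abs(z),np.unique((a[low]//10*10),return_counts=True))
    dk=k&(g<np.percentile(g[k],12));z=np.exp(4j*np.radians(a[dk])).mean();print("dark",np.degrees(np.angle(z))/4,abs(z),np.unique((a[dk]//10*10),return_counts=True))
if __name__=="__main__": holes(P,g,.5921,.208,.0545)
E
python3 e.py
```

```text
depth 163 10.966108254114193 0.9200760587713168 (array([  0.,  10.,  80.,  90., 100., 180., 190., 200., 270., 280., 290.]), array([19, 15,  2, 30, 12, 17, 27,  3,  6, 24,  8]))
dark 11.139307669924923 0.9067096137806849 (array([  0.,  10.,  80.,  90., 100., 170., 180., 190., 200., 270., 280.,
       290.]), array([ 9,  9,  1, 23,  3,  2, 17, 20,  1,  5, 24, 12]))
```

Call:
jog_arm --motion "0.65 0.12 -0.43 0 0 0.47 85;0.65 0.12 -0.43 0 0 0.47 85;0.65 0.12 -0.43 0 0 0.47 85;0.65 0.12 -0.43 0 0 0.47 85;0.65 0.12 -0.43 0 0 0.47 85;0 0 0 0 0 0 85;0 0 0 0 0 0 85"

```text
clock: 3.7
ee_pos: [0.59, 0.2105, 0.198]
ee_rot: [0.774, 0.633, -0.001, -0.0]
wrist_force: [-0.9, -0.4, 0.7]
width: 0.995
finger_force: 0.0
```

```bash
cat > g.py <<'E'
from h import *
from e import holes
from scipy.spatial.transform import Rotation as Ro
import sys
np.set_printoptions(precision=4,suppress=True)
w=capture("wrist");st=read_state();R=Ro.from_quat(st["ee_rot"]).as_matrix()
print(st["clock"],st["ee_pos"],"y axis deg",np.degrees(np.arctan2(R[1,1],R[0,1])),"z",R[:,2],st["wrist_force"],st["width"])
P=cloud(w);save(w,sys.argv[1])
def fit(nm,x,y,r,a,b,r0=0):
    d=np.hypot(P[...,0]-x,P[...,1]-y);s=P[(d<r)&(d>r0)&(P[...,2]>a)&(P[...,2]<b)]
    if len(s)>2:
        (cx,cy),rr=cv2.minEnclosingCircle(s[:,:2].astype(np.float32));print(nm,len(s),s.mean(0),np.median(s[:,2]),(cx,cy),rr);return cx,cy
if sys.argv[2]=="gear":
    fit("hub",.591,.206,.025,.081,.1);c=fit("rim",.591,.206,.05,.057,.07);holes(P,w["pixels"].mean(-1),*c,.0545)
else:
    fit("shaft",.403,.287,.02,.112,.14);fit("disc",.403,.287,.045,.066,.077);fit("pin",.403,.287,.036,.078,.09,.015);fit("knob",.413,.357,.02,.12,.14)
E
python3 g.py w2 gear
```

```text
3.75 [0.5901 0.2103 0.199 ] y axis deg -11.457742811718829 z [-0.0012 -0.0001 -1.    ] [-0.731   0.0704  0.3577] 0.9947117357852225
hub 665 [0.5925 0.209  0.0832] 0.0832492552622609 (0.5924505591392517, 0.20861846208572388) 0.014070055447518826
rim 3849 [0.5928 0.2104 0.0597] 0.05918080014262516 (0.5924347043037415, 0.20828773081302643) 0.03866090998053551
depth 208 11.04042938330269 0.9250511861948899 (array([  0.,  10.,  90., 100., 110., 180., 190., 200., 270., 280.]), array([40, 17, 22, 36,  6,  8, 31,  8, 21, 19]))
dark 39.637593396020534 0.8843153503026043 (array([ 20.,  30.,  40.,  50., 110., 120., 130.]), array([  5, 141, 157,  33,  42,  46,  56]))
```

View pics/w2.png

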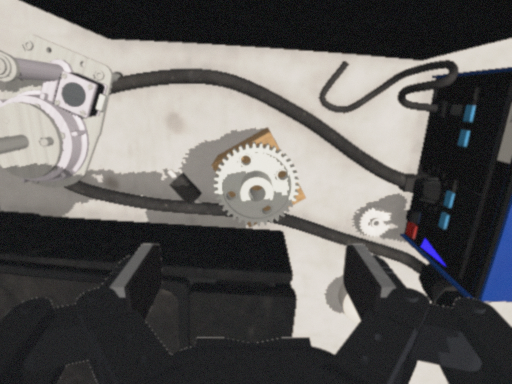

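Gear in the middle of the wrist view at (257,190), fingers clear of both printers. Descending to straddle the hub.

Call:
jog_arm --motion "0.045 -0.067 -0.6 0 0 0 60;0 0 -0.6 0 0 0 55;0 0 -0.6 0 0 0 50;0 0 -0.5 0 0 0 50;0 0 -0.4 0 0 0 50;0 0 -0.2 0 0 0 50;0 0 -0.1 0 0 0 50;0 0 -0.1 0 0 0 50;0 0 0 0 0 0 50;0 0 0 0 0 0 50"

```text
clock: 4.75
ee_pos: [0.5933, 0.2067, 0.076]
ee_rot: [0.775, 0.632, 0.001, 0.0]
wrist_force: [0.5, -1.1, -0.0]
width: 0.586
finger_force: 0.0
```

```bash
python3 g.py w3 gear
```

```text
4.8 [0.5934 0.2067 0.076 ] y axis deg -11.545466389272786 z [ 0.0013  0.0006 -1.    ] [ 0.2403  0.5018 -0.1194] 0.5851172213969105
hub 2458 [0.5892 0.2093 0.0843] 0.08339783821308555 (0.5861014723777771, 0.20733369886875153) 0.02028859220445156
rim 9395 [0.594  0.2144 0.0599] 0.05915682049205729 (0.5922979116439819, 0.20808832347393036) 0.03891586884856224
depth 390 11.626887344801528 0.90451383952964 (array([  0.,  10.,  90., 100., 110., 190., 200.]), array([131,  13,  38, 102,  22,  67,  17]))
dark 33.84356587548648 0.2238405377048482 (array([  0.,  10.,  20.,  30.,  40.,  50., 100., 110., 120., 130., 140.,
       150., 160., 170., 180., 190., 320., 330., 340., 350.]), array([ 68,  32,  88, 159,  74,   2,  24, 119, 237,  63, 105,  78,  87,
        75,  69,  14,   2,  36,  49,  52]))
```

View pics/w3.png

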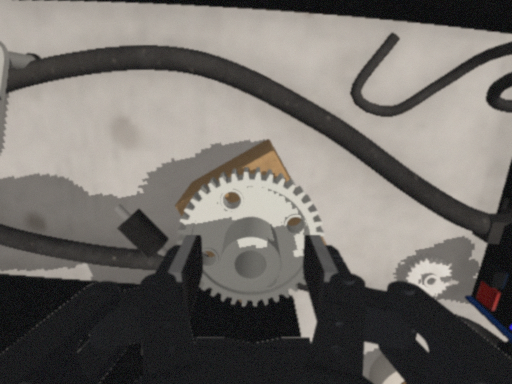

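The hub (250,260) sits between the pads; pads are above the rim. Closing.

Call:
jog_arm --motion "0 0 -0.05 0 0 0 40;0 0 0 0 0 0 30;0 0 0 0 0 0 20;0 0 0 0 0 0 20;0 0 0 0 0 0 20;0 0 0 0 0 0 20;0 0 0 0 0 0 20" --newtons 40

```text
clock: 5.5
ee_pos: [0.593, 0.2066, 0.0735]
ee_rot: [0.775, 0.632, 0.0, 0.0]
wrist_force: [-1.3, 0.3, 1.7]
width: 0.306
finger_force: 39.7
```

```bash
python3 g.py w4 gear
```

```text
5.55 [0.593  0.2066 0.0735] y axis deg -11.539215382615039 z [ 0.0004  0.0002 -1.    ] [-0.833  -0.7735  2.3609] 0.3056179362080744
hub 3447 [0.5927 0.2114 0.0862] 0.08366844035480508 (0.5927401185035706, 0.214308962225914) 0.02352967858314514
rim 8030 [0.5947 0.2194 0.0602] 0.05974375285580899 (0.5928282141685486, 0.20805394649505615) 0.03877027705311775
depth 313 9.740835378069235 0.9128953156850531 (array([  0.,  10.,  90., 100., 110.]), array([136,  13,  46,  94,  24]))
dark 34.62230954342819 0.7246222333873998 (array([  0.,  10.,  20.,  30.,  40.,  50., 100., 110., 120., 130., 140.,
       150.]), array([ 29,  67, 101, 267, 116,  24,  50, 167, 317, 102,  85,  32]))
```

Call:
jog_arm --motion "0 0 0.5 0 0 0 20;0 0 0.9 0 0 0 20;0 0 0.9 0 0 0 20;0 0 0.4 0 0 0 20;-0.65 0.09 0.12 0 0 -0.34 20;-0.65 0.09 0.12 0 0 -0.34 20;-0.65 0.09 0.12 0 0 -0.34 20;-0.65 0.09 0.12 0 0 -0.34 20;-0.65 0.09 0.12 0 0 -0.34 20;-0.65 0.09 0.12 0 0 -0.34 20;-0.65 0.09 0.12 0 0 -0.34 20;-0.53 0.08 0.12 0 0 -0.37 20;0 0 0 0 0 0 20;0 0 0 0 0 0 20;0 0 0 0 0 0 20"

```text
clock: 7.05
ee_pos: [0.3901, 0.2344, 0.2192]
ee_rot: [0.881, 0.473, -0.0, 0.0]
wrist_force: [0.9, 0.0, -0.9]
width: 0.311
finger_force: 39.8
```

```bash
python3 g.py w5 unit
```

```text
7.1 [0.3903 0.2343 0.2193] y axis deg -33.60599555476759 z [ 0.0001 -0.0008 -1.    ] [-0.0762  0.8314 -1.2709] 0.3057919559042858
shaft 209 [0.4049 0.29   0.1176] 0.11765040099950648 (0.40459662675857544, 0.2897730767726898) 0.005965837277472019
disc 4053 [0.4049 0.2906 0.0714] 0.0713692607847982 (0.40439990162849426, 0.28974515199661255) 0.033112410455942154
pin 53 [0.4293 0.2852 0.0801] 0.08006076748875075 (0.4292653501033783, 0.28511106967926025) 0.0033142133615911007
knob 243 [0.4167 0.3581 0.1282] 0.1290613784825336 (0.4164159297943115, 0.3589904010295868) 0.005143791437149048
```

View pics/w5.png

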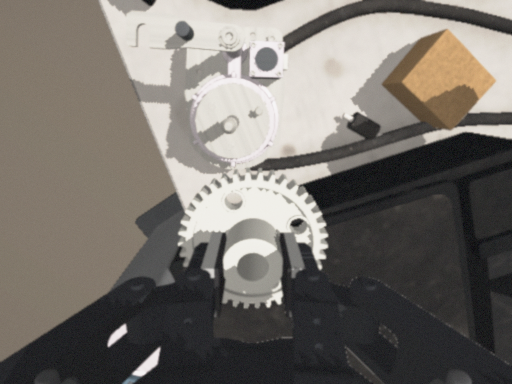

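The held gear is at (253,240), hub hole (253,267); the unit's shaft at (230,123) and pin (256,110) are in clear view. Measuring the held gear in this same view.

```bash
cat > k.py <<'E'
from h import *
from scipy.spatial.transform import Rotation as Ro
np.set_printoptions(precision=4,suppress=True)
w=capture("wrist");st=read_state();R=Ro.from_quat(st["ee_rot"]).as_matrix();T=np.array(st["ee_pos"])
P=cloud(w);Q=(P-T)@R  # tool frame
d=np.hypot(Q[...,0],Q[...,1])
k=(d<.046)&(Q[...,2]>.0085)&(Q[...,2]<.018)
s=Q[k];(cx,cy),r=cv2.minEnclosingCircle(s[:,:2].astype(np.float32));print("rim tool",cx,cy,r,np.median(s[:,2]))
# hole centres: pixels of the web ring seen deeper than the web
dd=np.hypot(Q[...,0]-cx,Q[...,1]-cy);a=np.degrees(np.arctan2(P[...,1]-T[1]-(R@[cx,cy,0])[1],P[...,0]-T[0]-(R@[cx,cy,0])[0]))
o=-np.array(w["extrinsics"])[:3,:3].T@np.array(w["extrinsics"])[:3,3]
oq=(o-T)@R; zt=np.median(s[:,2])+.002
# project each pixel ray onto web plane in tool frame
B=oq+(Q-oq)*((zt-oq[2])/(Q[...,2]-oq[2]))[...,None]
h=(Q[...,2]>zt+.004)&(np.hypot(B[...,0]-cx,B[...,1]-cy)<.0305)&(np.hypot(B[...,0]-cx,B[...,1]-cy)>.0195)
n,lab,stt,_=cv2.connectedComponentsWithStats(h.astype(np.uint8))
for i in range(1,n):
    if stt[i,4]>15:
        b=B[lab==i].mean(0)-[cx,cy,0];wv=R@[b[0],b[1],0];print(stt[i,4],"hole r",np.hypot(*b[:2]),"deg",np.degrees(np.arctan2(wv[1],wv[0])))
E
python3 k.py
```

```text
rim tool 0.0011804087553173304 -0.0006803389987908304 0.038759320974349976 0.014209563852212769
170 hole r 0.0255580704896408 deg 78.81685979732221
141 hole r 0.025046409889790434 deg -9.36944559272574
```

Holes at −10.3°, pin at −10.5°: aligned. Moving over the shaft and down to just above it.

Call:
jog_arm --motion "0.17 0.65 0 0 0 0 20;0.18 0.7 -0.2 0 0 0 20;0 0 -0.5 0 0 0 20;0 0 -0.5 0 0 0 20;0 0 -0.4 0 0 0 20;0 0 -0.1 0 0 0 20;0 0 0 0 0 0 20;0 0 0 0 0 0 20;0 0 0 0 0 0 20"

```text
clock: 8.05
ee_pos: [0.4045, 0.2895, 0.1527]
ee_rot: [0.881, 0.473, 0.001, -0.0]
wrist_force: [-0.1, 0.4, -0.6]
width: 0.306
finger_force: 39.8
```

```bash
python3 - <<'E'
from plant import read_state
s=read_state();print(s["clock"],s["ee_pos"],s["wrist_force"],s["wrist_torque"])
E
```

```text
8.05 [0.40445693 0.28947984 0.15273364] [-0.0674343  0.393746  -0.6206995] [ 0.01917445 -0.00548549 -0.01336836]
```

Call:
jog_arm --motion "0 -0.03 0 0 0 0 20;0 0 -0.1 0 0 0 20;0 0 -0.07 0 0 0 20;0 0 -0.05 0 0 0 20;0 0 -0.05 0 0 0 20;0 0 -0.05 0 0 0 20;0 0 0 0 0 0 20"

```text
clock: 8.75
ee_pos: [0.4034, 0.2876, 0.1385]
ee_rot: [0.881, 0.473, -0.0, 0.0]
wrist_force: [1.5, 0.6, -2.3]
width: 0.306
finger_force: 39.8
```

Call:
jog_arm --motion "0 0 -0.05 0 0 0 20;0 0 -0.05 0 0 0 20;0 0 -0.05 0 0 0 20;0 0 0 0 0 0 20"

```text
clock: 9.15
ee_pos: [0.4034, 0.2877, 0.1326]
ee_rot: [0.881, 0.473, -0.0, 0.0]
wrist_force: [-0.7, -0.2, -0.7]
width: 0.304
finger_force: 39.8
```

Call:
jog_arm --motion "0 0 -0.1 0 0 0 20;0 0 -0.1 0 0 0 20;0 0 -0.1 0 0 0 20;0 0 -0.1 0 0 0 20;0 0 -0.1 0 0 0 20;0 0 -0.08 0 0 0 20;0 0 0 0 0 0 20"

```text
clock: 9.85
ee_pos: [0.4034, 0.2876, 0.1092]
ee_rot: [0.881, 0.473, -0.0, 0.0]
wrist_force: [0.0, -0.7, -2.2]
width: 0.306
finger_force: 39.8
```

Free on the shaft. Now in 1 mm steps towards the pin top (TCP ≈ 0.1045).

Call:
jog_arm --motion "0 0 -0.05 0 0 0 20;0 0 -0.025 0 0 0 20;0 0 -0.025 0 0 0 20;0 0 -0.025 0 0 0 20;0 0 0 0 0 0 20"

```text
clock: 10.35
ee_pos: [0.4034, 0.2877, 0.1046]
ee_rot: [0.881, 0.473, -0.0, 0.0]
wrist_force: [-0.8, -0.8, -1.7]
width: 0.308
finger_force: 39.8
```

Call:
jog_arm --motion "0 0 -0.025 0 0 0 20;0 0 0 0 0 0 20"

```text
clock: 10.55
ee_pos: [0.4035, 0.2877, 0.1036]
ee_rot: [0.881, 0.473, -0.0, -0.0]
wrist_force: [0.2, 0.3, -1.1]
width: 0.307
finger_force: 39.8
```

Call:
jog_arm --motion "0 0 -0.02 0 0 0 20;0 0 0 0 0 0 20"

```text
clock: 10.75
ee_pos: [0.4035, 0.2877, 0.1028]
ee_rot: [0.881, 0.473, -0.0, -0.0]
wrist_force: [-0.8, -0.6, -1.4]
width: 0.306
finger_force: 39.8
```

Call:
jog_arm --motion "0 0 -0.02 0 0 0 20;0 0 0 0 0 0 20"

```text
clock: 10.95
ee_pos: [0.4035, 0.2877, 0.102]
ee_rot: [0.881, 0.473, -0.0, 0.0]
wrist_force: [-0.9, -0.2, -1.5]
width: 0.308
finger_force: 39.8
```

No resistance below the pin top, so the hole appears to be taking the pin. Continuing.

Call:
jog_arm --motion "0 0 -0.025 0 0 0 20;0 0 -0.025 0 0 0 20;0 0 0 0 0 0 20"

```text
clock: 11.25
ee_pos: [0.4034, 0.2877, 0.0999]
ee_rot: [0.881, 0.473, -0.0, 0.0]
wrist_force: [-0.4, 0.5, -1.6]
width: 0.311
finger_force: 39.8
```

Call:
jog_arm --motion "0 0 -0.025 0 0 0 20;0 0 -0.025 0 0 0 20;0 0 0 0 0 0 20"

```text
clock: 11.55
ee_pos: [0.4034, 0.2877, 0.0979]
ee_rot: [0.881, 0.473, -0.0, 0.0]
wrist_force: [-1.1, 0.4, -1.9]
width: 0.308
finger_force: 39.8
```

Call:
jog_arm --motion "0 0 -0.025 0 0 0 20;0 0 0 0 0 0 20"

```text
clock: 11.75
ee_pos: [0.4034, 0.2877, 0.0969]
ee_rot: [0.881, 0.473, -0.0, 0.0]
wrist_force: [0.3, 0.9, -1.5]
width: 0.309
finger_force: 39.8
```

Call:
jog_arm --motion "0 0 -0.015 0 0 0 20;0 0 0 0 0 0 20"

```text
clock: 11.95
ee_pos: [0.4035, 0.2877, 0.0964]
ee_rot: [0.881, 0.473, -0.0, 0.0]
wrist_force: [0.4, 0.3, -1.0]
width: 0.307
finger_force: 39.8
```

Call:
jog_arm --motion "0 0 -0.015 0 0 0 20;0 0 0 0 0 0 20"

```text
clock: 12.15
ee_pos: [0.4035, 0.2877, 0.0958]
ee_rot: [0.881, 0.473, -0.0, -0.0]
wrist_force: [0.6, -0.5, -1.8]
width: 0.306
finger_force: 39.8
```

Call:
jog_arm --motion "0 0 -0.01 0 0 0 20;0 0 0 0 0 0 20"

```text
clock: 12.35
ee_pos: [0.4036, 0.2878, 0.0955]
ee_rot: [0.881, 0.473, 0.0, -0.0]
wrist_force: [-0.0, 0.1, -0.5]
width: 0.305
finger_force: 39.8
```

Call:
jog_arm --motion "0 0 -0.01 0 0 0 20;0 0 0 0 0 0 20"

```text
clock: 12.55
ee_pos: [0.4036, 0.2878, 0.0955]
ee_rot: [0.881, 0.473, -0.0, -0.0]
wrist_force: [-2.2, -0.7, 3.1]
width: 0.308
finger_force: 40.1
```

Call:
jog_arm --motion "0 0 -0.01 0 0 0 20;0 0 0 0 0 0 20"

```text
clock: 12.75
ee_pos: [0.4036, 0.2878, 0.0954]
ee_rot: [0.881, 0.473, -0.0, -0.0]
wrist_force: [-2.0, -1.6, 6.9]
width: 0.31
finger_force: 40.5
```

Contact exactly at the expected home height (0.0955). Easing off, opening and rising.

Call:
jog_arm --motion "0 0 0.015 0 0 0 20;0 0 0 0 0 0 32;0 0 0 0 0 0 40;0 0 0 0 0 0 46;0 0 0 0 0 0 46;0 0 0.3 0 0 0 46;0 0 0.6 0 0 0 46;0 0 0.8 0 0 0 46;-0.2 -0.5 0.8 0 0 0 46;-0.2 -0.5 0.3 0 0 0 30;0 0 0 0 0 0 10;0 0 0 0 0 0 0"

```text
clock: 13.95
ee_pos: [0.3877, 0.248, 0.208]
ee_rot: [0.881, 0.473, 0.001, -0.001]
wrist_force: [-0.1, 0.5, -0.2]
width: 0.031
finger_force: 0.0
```

```bash
cat > m.py <<'E'
from h import *
import sys
np.set_printoptions(precision=4,suppress=True)
w=capture("wrist");st=read_state();print(st["clock"],st["ee_pos"],st["wrist_force"],st["width"])
P=cloud(w);save(w,sys.argv[1])
def fit(nm,x,y,r,a,b,r0=0):
    d=np.hypot(P[...,0]-x,P[...,1]-y);s=P[(d<r)&(d>r0)&(P[...,2]>a)&(P[...,2]<b)]
    if len(s)>2:
        c,rr=cv2.minEnclosingCircle(s[:,:2].astype(np.float32));print(nm,len(s),s.mean(0),np.median(s[:,2]),c,rr)
fit("shaft",.4045,.2897,.006,.111,.14);fit("hub",.4045,.2897,.018,.1,.112,.007);fit("rim",.4045,.2897,.045,.08,.09);fit("knob",.4165,.359,.02,.12,.14)
d=np.hypot(P[...,0]-.4045,P[...,1]-.2897)
k=(P[...,2]>.105)&(P[...,2]<.117)&(np.hypot(P[...,0]-.439,P[...,1]-.341)<.08)&((d>.02)|(P[...,2]>.1085));s=P[k][:,:2];m=s.mean(0);v=np.linalg.svd(s-m)[2][0];print("plate",m,v,np.degrees(np.arctan2(v[1],v[0])))
E
python3 m.py w6
```

```text
14.0 [0.3875 0.2483 0.2074] [-0.0948  0.0302 -0.5467] -0.0012315536757691536
shaft 220 [0.4049 0.2901 0.1176] 0.117676558810964 (0.40431544184684753, 0.28922176361083984) 0.005969742313027382
hub 814 [0.4041 0.2898 0.1052] 0.105292456089885 (0.4039466679096222, 0.28950172662734985) 0.014145709574222565
rim 3835 [0.405  0.2903 0.0819] 0.08146928749423744 (0.4040174186229706, 0.28971412777900696) 0.03855771943926811
knob 249 [0.4169 0.3584 0.1284] 0.12905006232540409 (0.4155716300010681, 0.35581475496292114) 0.0035338245797902346
plate [0.4144 0.3596] [ 0.6763 -0.7366] -47.44108579649472
```

View pics/w6.png

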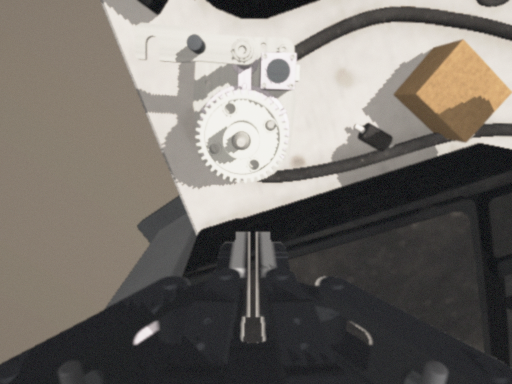

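The gear is home: hub top 0.105, pin filling a hole. The gear lies at (243,137), the keeper still open with knob at (196,43) and pivot at (241,48). I'll put the closed fingertips behind the knob.

Call:
jog_arm --motion "0.27 0.6 0.1 0 0 -0.125 0;0.27 0.8 0 0 0 -0.125 0;0.27 0.9 0 0 0 -0.125 0;0.25 0.9 0 0 0 -0.125 0;0 0 0 0 0 0 0;0 0 0 0 0 0 0"

```text
clock: 14.6
ee_pos: [0.429, 0.3771, 0.2095]
ee_rot: [0.896, 0.443, -0.001, 0.001]
wrist_force: [0.2, -1.2, 0.5]
width: 0.002
finger_force: 0.0
```

```bash
python3 - <<'E'
from h import *
c=capture("top");P=cloud(c);s=read_state();print(s["ee_pos"],s["joints"])
k=(P[...,2]>.12)&(P[...,2]<.2)&(P[...,0]<.50)&(P[...,0]>.36)&(P[...,1]>.34)&(P[...,1]<.47)
q=P[k]
for x in np.arange(.38,.5,.01):
    t=q[(abs(q[:,0]-x)<.005)&(q[:,2]>.132)]
    if len(t): print(round(x,2),len(t),t[:,1].min(),t[:,2].max())
E
```

```text
[0.42932025 0.37555697 0.20968594] [-1.13788879  0.2752367   0.40497632  1.83671183 -0.12189477  1.05725422
 -1.34020032]
0.46 18 0.38790658011919826 0.18555584573087308
0.47 143 0.3778245892985185 0.1860412426970084
0.48 196 0.3648543656206376 0.1892117013742782
0.49 274 0.36211880502614396 0.1908697653248123
```

Call:
jog_arm --motion "0.01 0.01 -0.5 0 0 0 0;0 0 -0.5 0 0 0 0;0 0 -0.4 0 0 0 0;0 0 -0.2 0 0 0 0;0 0 -0.15 0 0 0 0;0 0 -0.1 0 0 0 0;0 0 -0.1 0 0 0 0;0 0 0 0 0 0 0"

```text
clock: 15.45
ee_pos: [0.4303, 0.3761, 0.1333]
ee_rot: [0.897, 0.442, 0.0, -0.0]
wrist_force: [-0.8, 0.1, 0.2]
width: 0.001
finger_force: 0.0
```

```bash
python3 - <<'E'
import numpy as np
piv=np.array([.4396,.3408]);p=np.array([.4303,.3761]);r0=.0365
A=np.linspace(104.8,196,13)
for i,a in enumerate(A[1:]):
    r=.0365+(0.034-.0365)*min(1,(i+1)/2)
    q=piv+r*np.array([np.cos(np.radians(a)),np.sin(np.radians(a))]);print(round(a,1),np.round((q-p)/.04,2),np.round(q,4));p=q
E
```

```text
112.4 [-0.1  -0.07] [0.4262 0.3734]
120.0 [-0.09 -0.08] [0.4226 0.3702]
127.6 [-0.09 -0.06] [0.4189 0.3677]
135.2 [-0.08 -0.07] [0.4155 0.3648]
142.8 [-0.07 -0.09] [0.4125 0.3614]
150.4 [-0.06 -0.09] [0.41   0.3576]
158.0 [-0.05 -0.1 ] [0.4081 0.3535]
165.6 [-0.04 -0.11] [0.4067 0.3493]
173.2 [-0.02 -0.11] [0.4058 0.3448]
180.8 [-0.01 -0.11] [0.4056 0.3403]
188.4 [ 0.01 -0.11] [0.406  0.3358]
196.0 [ 0.02 -0.11] [0.4069 0.3314]
```

Call:
jog_arm --motion "-0.1 -0.07 -0.05 0 0 0.95 0;-0.09 -0.08 0 0 0 0.95 0;-0.09 -0.06 0 0 0 0.95 0;-0.08 -0.07 0 0 0 0.95 0;-0.07 -0.09 0 0 0 0.95 0;0 0 0 0 0 0 0"

```text
clock: 16.05
ee_pos: [0.4127, 0.3628, 0.1319]
ee_rot: [0.704, 0.71, 0.001, -0.001]
wrist_force: [-0.2, 1.8, -1.3]
width: 0.002
finger_force: 1.2
```

```bash
python3 g.py w7 unit; python3 -c "
from plant import *
print(pinpoint('wrist','keeper_knob')[:1],pinpoint('wrist','keeper_pivot')[:1])"
```

```text
16.1 [0.4127 0.3627 0.1319] y axis deg 0.34915467823515334 z [-0.0001  0.0024 -1.    ] [-2.0437  2.2593  0.0282] 0.002525304770981999
disc 62 [0.3789 0.3164 0.074 ] 0.07402509023208677 (0.3779003322124481, 0.31497424840927124) 0.007092376705259085
knob 628 [0.4123 0.3731 0.1344] 0.13472609390556345 (0.41243523359298706, 0.3707774877548218) 0.013685391284525394
[] [{'position': [283.9, 301.6], 'p': 0.8}]
```

View pics/w7.png

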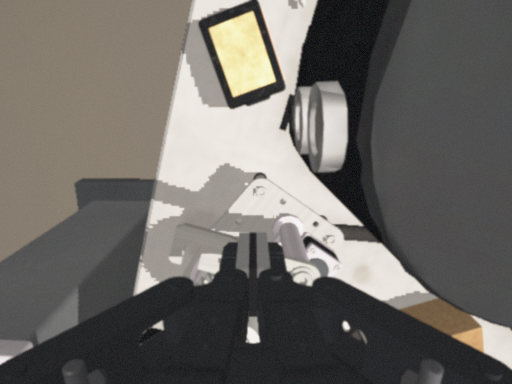

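The plate (200,240) is being carried along ahead of the closed fingers (250,250), at about 3 N contact. Continuing the arc.

Call:
jog_arm --motion "-0.06 -0.09 0 0 0 0.95 0;-0.05 -0.1 0 0 0 0.95 0;-0.04 -0.11 0 0 0 0.95 0;-0.02 -0.11 0 0 0 0.95 0;0 0 0 0 0 0 0"

```text
clock: 16.7
ee_pos: [0.4054, 0.3449, 0.1315]
ee_rot: [0.494, 0.869, -0.001, -0.001]
wrist_force: [-2.4, 1.4, 0.6]
width: -0.0
finger_force: 1.5
```

Call:
jog_arm --motion "-0.01 -0.11 0 0 0 0.95 0;0.01 -0.11 0 0 0 0.95 0;0.02 -0.11 0 0 0 0.95 0;0 0 0 0 0 0 0"

```text
clock: 17.1
ee_pos: [0.4069, 0.3307, 0.1311]
ee_rot: [0.314, 0.949, -0.001, -0.0]
wrist_force: [-2.6, 0.8, 2.1]
width: -0.001
finger_force: 1.3
```

Call:
jog_arm --motion "0.02 -0.05 0 0 0 0.4 0;0.02 -0.05 0 0 0 0.4 0;0 0 0 0 0 0 0"

```text
clock: 17.4
ee_pos: [0.4087, 0.3269, 0.131]
ee_rot: [0.261, 0.965, -0.001, -0.0]
wrist_force: [-3.4, -0.5, 1.0]
width: 0.002
finger_force: 1.2
```

Call:
jog_arm --motion "0.02 -0.04 0 0 0 0.35 0;0 0 0 0 0 0 0"

```text
clock: 17.6
ee_pos: [0.4094, 0.3254, 0.1309]
ee_rot: [0.237, 0.972, -0.001, -0.0]
wrist_force: [-3.2, 0.2, 1.0]
width: 0.003
finger_force: 1.2
```

Call:
jog_arm --motion "0.02 -0.04 0 0 0 0.35 0;0 0 0 0 0 0 0"

```text
clock: 17.8
ee_pos: [0.4103, 0.324, 0.131]
ee_rot: [0.213, 0.977, -0.001, -0.0]
wrist_force: [-3.2, -0.4, 0.3]
width: -0.004
finger_force: 1.2
```

Call:
jog_arm --motion "0.025 -0.02 0 0 0 0 0;0 0 0 0 0 0 0"

```text
clock: 18.0
ee_pos: [0.4105, 0.3239, 0.131]
ee_rot: [0.212, 0.977, -0.0, -0.001]
wrist_force: [-4.5, -0.0, 1.1]
width: -0.001
finger_force: 2.2
```

Call:
jog_arm --motion "0.025 -0.02 0 0 0 0 0;0 0 0 0 0 0 0"

```text
clock: 18.2
ee_pos: [0.4105, 0.3238, 0.131]
ee_rot: [0.211, 0.978, -0.0, -0.001]
wrist_force: [-6.3, 0.3, 2.0]
width: -0.002
finger_force: 3.1
```

Call:
jog_arm --motion "0.025 -0.02 0 0 0 0 0;0 0 0 0 0 0 0"

```text
clock: 18.4
ee_pos: [0.4106, 0.3237, 0.131]
ee_rot: [0.211, 0.978, -0.0, -0.002]
wrist_force: [-7.9, 2.7, 2.3]
width: 0.001
finger_force: 3.9
```

It stops moving while force builds: the stop. Backing off, rising, and looking.

Call:
jog_arm --motion "-0.1 0.07 0 0 0 0 0;-0.2 0.14 0 0 0 0 0;-0.1 0.07 0.3 0 0 0 0;0 0 0.8 0 0 0 0;-0.3 0 0.9 0 0 0 0;-0.8 -0.3 0.5 0 0 0 0;-0.8 -0.3 0 0 0 0 0;0 0 0 0 0 0 0;0 0 0 0 0 0 0"

```text
clock: 19.3
ee_pos: [0.3217, 0.3096, 0.2324]
ee_rot: [0.211, 0.978, 0.001, 0.001]
wrist_force: [-0.2, 0.3, 0.5]
width: -0.004
finger_force: 0.0
```

```bash
cat > n.py <<'E'
from h import *
np.set_printoptions(precision=4,suppress=True)
c=capture("top");P=cloud(c);s=read_state();print(s["clock"],s["ee_pos"],s["wrist_force"])
for l in ["keeper_knob","keeper_pivot"]:
    for q in pinpoint("top",l)[:1]: print(l,q,at_z(c,*q["position"],.13 if "knob" in l else .121))
im=c["pixels"][220:310,180:300][...,::-1]
z=cv2.applyColorMap((np.clip(P[220:310,180:300,2],0.04,0.14)*2550-102).clip(0,255).astype(np.uint8),cv2.COLORMAP_JET)
cv2.imwrite("pics/f.png",cv2.resize(np.hstack([im,z]),(800,300),interpolation=cv2.INTER_CUBIC))
b=np.hypot(P[...,0]-.42,P[...,1]-.313)<.09
for a,e in [(.104,.1165),(.12,.14)]:
    q=P[b&(P[...,2]>a)&(P[...,2]<e)&(P[...,1]<.37)][:,:2];m=q.mean(0);v=np.linalg.svd(q-m)[2][0];print(len(q),m,np.degrees(np.arctan2(v[1],v[0])))
d=np.hypot(P[...,0]-.403,P[...,1]-.287);q=P[(d<.04)&(P[...,2]>.076)&(P[...,2]<.09)];print("rim",len(q),q.mean(0))
E
python3 n.py
```

```text
19.35 [0.3223 0.3098 0.2323] [ 0.9758 -0.1381 -0.172 ]
keeper_knob {'position': [256.7, 225.6], 'p': 0.67} [0.4215 0.3126 0.13  ]
keeper_pivot {'position': [247.7, 213.2], 'p': 0.69} [0.4409 0.3398 0.121 ]
356 [0.4213 0.3116] -130.31182418889037
37 [0.4494 0.3356] -139.87257701995205
rim 567 [0.4011 0.2831 0.0813]
```

View pics/f.png

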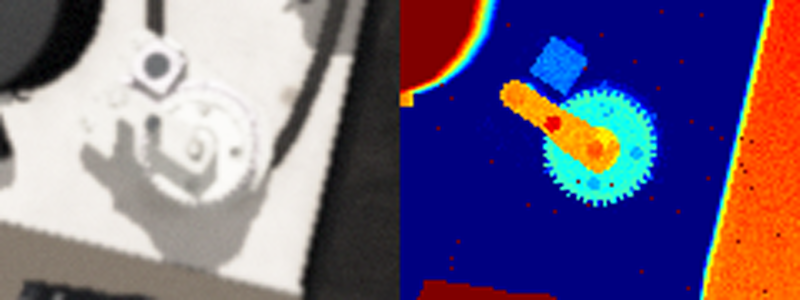

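The keeper plate lies along the pivot–shaft line over the hub: knob direction 234.5° against 234.3° to the shaft. The gear is level and home, and the arm is clear.

```bash
python3 -c "
from plant import *
print(sign_off())"
```

```text
the job is handed in; nothing more can be done
None
```

The drive gear is home on the disc over shaft and pin, and the keeper is swung to its stop over the hub. The arm is clear, and I handed the job in at about 19.4 s; the sign-off call returned no verdict.

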